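# Roll a bottle up to the code reader and trigger the read

### The job

The amber bottle lying at the foot of the ramp has to be read: push it with the fingers so that it rolls slowly up the ramp and over the crest until it lies in the seat against the code reader's face, never lifting it and never letting it run away or roll freely back down. Then press the button on the trigger box all the way down and let it come up again, leaving the bottle in its seat and the other things on the bench undisturbed.

Things in the scene. Friction and masses are not known exactly. Their poses are not given: they have to be found in the camera images.
- bottle: Amber bottle, white label, black cap, lying crosswise (within 10 degrees) below the ramp's foot; rolls freely; 0.12-0.26 kg. 140 mm long. Origin on its axis at mid-length, 35 mm above what it lies on. y axis = bottle's axis, towards its base, to the ramp's +y side: straight body (70 mm diameter) spans y = -26 to 70 mm, rest is neck and 56 mm cap; balance point y = 6 mm. x and z turn as it rolls.
- ramp: Aluminium ramp, fixed. Origin on the table under the middle of its crest; x horizontally uphill, z up. Plate rises at 10 degrees from the foot (x = -150 mm, flush with the table) to the crest (x = 0, 26 mm high), then falls at 10 degrees to the stop (x = 58 mm, plate 16 mm high). Guide cheeks along both sides, 174 mm apart inside, 16 to 26 mm above the plate. Objects roll back down.
- foot (a point): Middle of the ramp's lower edge, on the table; axes as of ramp.
- stop (a point): Middle of the top front edge of the code reader, the stop: a grey block with its upright face at ramp x = 58 mm, 140 mm wide, 60 mm deep, 75 mm tall above the table; axes as of ramp.
- seat (a point): Where the bottle's axis lies when the bottle rests in the seat, touching the reader's face: 23 mm past the crest, 35 mm before the face, 58 mm above the table, midway between the cheeks; axes as of ramp. A bottle pushed a few mm over the crest rolls the rest by itself and stays.
- trigger_box: Grey box 90 x 90 mm, 30 mm tall, fixed to the bench, with the trigger button in the middle of its top. Origin: centre of its underside.
- trigger (a joint): Travel of the trigger button, m: 0 is up, 0.006 is fully down. It springs back; 5 N push it fully down.
- trigger_top (a point): Centre of the button's top face, 52 mm above the table when up. The button is 40 mm in diameter, sits in a round black collar of 56 mm that stands 12 mm above the box, and is pressed straight down.
- amber_a: Closed amber bottle standing upright, 70 mm diameter, 140 mm tall, black cap; not part of the job. Origin: centre of its underside.
- amber_b: Closed amber bottle standing upright, 70 mm diameter, 140 mm tall, black cap; not part of the job. Origin: centre of its underside.
- white_a: White plastic jar standing upright, 68 mm diameter, 135 mm tall; not part of the job. Origin: centre of its underside.
- white_b: White plastic jar standing upright, 56 mm diameter, 105 mm tall; not part of the job. Origin: centre of its underside.
- green_jar: Small green glass jar standing upright, 52 mm diameter, 90 mm tall; not part of the job. Origin: centre of its underside.
- label_roll: Roll of labels lying flat, 110 mm diameter, 45 mm tall; not part of the job. Origin: centre of its underside.
- tub: Low black tub, 60 mm diameter, 35 mm tall; not part of the job. Origin: centre of its underside.
Mind the look-alikes: they are no part of the job. There is more than one size of the trigger_box; the job needs the larger. Leave any pink look-alike of the bottle alone.

How it is judged:
On the way, in this order (a step that is already met when the one before it is completed fails the run):
1. the bottle lies still in the seat against the reader's face (x of bottle in the frame of seat between -0.005 and 0.005 m and y of bottle in the frame of seat between -0.025 and 0.025 m and z of bottle in the frame of seat between -0.005 and 0.005 m and angle between the y axis of bottle and the y axis of ramp, either way round below 0.1 rad and linear speed of bottle below 0.02 m/s), for 0.3 s.
2. the trigger button is pressed all the way down (value of joint trigger above 0.0045 m), for 0.05 s.
At the end, for the whole second after the job is handed in: The bottle lies at rest in the seat: its axis within 5 mm of seat along the ramp and in height, its middle within 25 mm of midway between the cheeks, square to the ramp within 0.1 rad; the button is up again (below 1.5 mm) (all of step 1 and value of joint trigger below 0.0015 m); the robot touches nothing.
It fails at once if the bottle runs away or rolls back (faster than 0.3 m/s) (linear speed of bottle above 0.3 m/s).
It fails at once if the bottle is lifted more than about 12 mm off the table, the ramp or the seat, or tipped up by more than 0.3 rad ((x of bottle in the frame of ramp below -0.16 m and z of bottle in the frame of ramp above 0.047 m) or (x of bottle in the frame of ramp below -0.1 m and z of bottle in the frame of ramp above 0.06 m) or (x of bottle in the frame of ramp below -0.05 m and z of bottle in the frame of ramp above 0.067 m) or z of bottle in the frame of ramp above 0.0735 m or angle between bottle's own y axis and vertical below 1.27 rad or angle between bottle's own y axis and vertical above 1.87 rad).
It fails at once if the button is pressed before the bottle is in the seat (value of joint trigger above 0.003 m and not (x of bottle in the frame of seat between -0.005 and 0.005 m and y of bottle in the frame of seat between -0.025 and 0.025 m and z of bottle in the frame of seat between -0.005 and 0.005 m and angle between the y axis of bottle and the y axis of ramp, either way round below 0.1 rad)).
It fails at once if the bottle is squeezed or rammed with more than 30 N (contact force between bottle and the fingers above 30 N).
It fails at once if another thing on the bench is shifted by more than 20 mm or knocked over (distance of any of amber_a, amber_b, white_a, white_b, green_jar, label_roll, tub from where it was at the start of the episode above 0.02 m or angle between any of amber_a, amber_b, white_a, white_b, green_jar, label_roll, tub's own z axis and vertical above 0.4 rad).
It also fails if it takes over 48 s, if anything falls off the work surface, if the arm or the gripper's body presses on something with over 40 N, if the wrist force passes 120 N, or if a joint passes its speed limit or range.

### The arm

A 6-joint arm with a two-finger parallel gripper is mounted at the origin on the work surface. World frame = base frame: x ahead of the robot, y to its left, z up, the work surface at z = 0. Lengths are in m, angles in rad, forces in N, time in s.
With the tool pointing down it reaches from about 0.25 to 0.775 m from the base axis. Payload 4 kg.
Tool frame: the origin (TCP) lies on the centre line of the jaws, within the pads' length; the fingertips stand 17 mm ahead of it and the grasp point (between the pads) lies 2 mm behind it; z points along the fingers, y is the line along which they close (so a half turn about z gives the same grasp; the last joint's range is limited). The gripper opens to 94 mm and grips with 3 to 60 N. Pads are 16 mm wide; open, the fingers measure 119 mm over their backs; the gripper's body (75 mm by 177 mm) begins 78 mm behind the grasp point.
Start: joints at [-0.103, 0.087, 1.371, -0, 1.684, -0.103], TCP at [0.55, -0, 0.223] pointing down, gripper open.
Joint ranges: [-3.1, 3.1], [-0.76, 2.03], [0.27, 2.55], [-1.08, 4.22], [0.17, 2.65], [-2.57, 2.57]. Speed limits (rad/s): [2.79, 2.79, 3.14, 3.14, 3.14, 3.14].

### API

Orientations are given as a unit quaternion [x, y, z, w].
In Python, from cell import manip gives the robot as it stands. The module is installed in compiled form; this text tells all that it offers.
- The arm moves only by the tool step_arm, never from a script. Its argument "deltas" is one flat list of numbers, 7 for each row, row after row: the turn, a rotation vector about the tool's x, y, z normalised to -1 to 1, where 1 is 4 degrees, then the shift along the tool's x, y, z normalised to -1 to 1, where 1 is 20 mm, then the opening, from 0 (shut) to 1 (fully open). In form: [rx, ry, rz, dx, dy, dz, fingers, rx, ry, rz, dx, dy, dz, fingers, ...]. A call has 1 to 8 rows; each row shifts and turns the commanded pose from where the row before left it, along the tool's axes as they then stand; what a row does not reach is not made up. A row lasts 1/8 s, in which the tool goes at most 62.5 mm and 10.7 degrees, less where a joint would pass 70% of its speed; a pose out of reach is approached as far as the arm can. A call with a number of a shift or a turn outside -1 to 1 is refused whole. A call with a gripper value outside its range is refused whole. The fingers move at their own pace and stop on an object; "force" is the grip in N (left out, the last holds). Time passes only in rows, so rows that do not move let the fingers close. It gives the time, the measured TCP pose, the force, the opening and the grip force at its end, in the units of the state.
- manip.observe(): the state, without advancing time (a new reading comes with each control period).
- manip.camera(name): name is "scene" or "side" or "wrist"; returns (picture, depth): 420x560x3 uint8, red, green, blue; 420x560 float32, m along the optical axis (not along the pixel's ray), 0 where there is no reading.
- manip.camera_info(name): a dict with "fx", "fy", "cx", "cy" (pixels), "rvec" (rotation vector, rad) and "tvec" (3), from world to camera coordinates, as OpenCV has them. Camera axes: x right, y down, z forward; pixel columns grow to the right and rows downward; lengths in m; the calibration is good to about 2 mm. The wrist camera is an equidistant fisheye: a pixel r from the principal point sees the ray r / f radians off the axis. A picture is of the moment at which its call begins: read the wrist's pose just before it. camera_info takes no time and is no camera call; for the wrist camera it gives the pose at the moment of the call.
- manip.finish_job(): hands the job in; it is judged then, once.
The state is a dict: "t": time; "joints": joint angles; "joint_vel": joint speeds; "effort": joint torques, N m; "tool_pos": TCP position; "ee_rot": TCP orientation; "contact_force": force on the tool from outside, world axes, zero at the start; "wrist_torque": the same for the moment, N m; "width": finger opening in m; "finger_force": force on a finger pad.
Only numpy, scipy, OpenCV 4.12 (cv2) and the standard library are available. Lean on these libraries where they do the work, as an engineer would, in place of code of your own. Each camera call takes 0.05 s, during which the arm holds its last target. There are 200 camera calls.

## Working session

There is one attempt and no reset: what is moved stays moved. The work goes in short steps, Python scripts to look and compute and a tool call to move; the robot and the scene stay as the last step left them, time stands still between calls to the robot, and variables do not carry over. Pictures are saved under pics/ and viewed, at most 10 in all, crops included, and the job is handed in when it is done.

Besides the shell and the picture viewer there is one more tool, called after ">>>" by a JSON object that holds its "method" and its "body". step_arm: Moves the arm, as the interface text tells. Its arguments: {"type":"object","properties":{"deltas":{"type":"array"},"force":{"type":"number"}},"required":["deltas"]}

```bash
mkdir -p pics
cat > h.py <<'E'
import numpy as np, cv2
from cell import manip
def grab(name):
    info=manip.camera_info(name); p,d=manip.camera(name); return p,d,info
def cloud(d,i):
    v,u=np.indices(d.shape); R=cv2.Rodrigues(np.array(i['rvec'],float))[0]
    P=np.stack([(u-i['cx'])/i['fx']*d,(v-i['cy'])/i['fy']*d,d],-1)
    return (P-np.array(i['tvec']).ravel())@R
E
python3 - <<'E'
from h import *
for n in ['scene','side']:
    p,d,i=grab(n); cv2.imwrite(f'pics/{n}0.png',p[...,::-1]); np.savez(f'{n}0.npz',p=p,P=cloud(d,i),d=d)
    R=cv2.Rodrigues(np.array(i['rvec'],float))[0]; print(n,-R.T@np.array(i['tvec']).ravel())
print(manip.observe())
E
```

```text
scene [ 1.11786246 -0.08620359  1.08210035]
side [-0.15778585 -0.74903735  0.69576728]
{'t': 0.1, 'joints': array([-1.03098511e-01,  8.78845443e-02,  1.37208896e+00, -2.78645697e-05,
        1.68362017e+00, -1.03113424e-01]), 'joint_vel': array([-0.00012654, -0.00201859, -0.00354097, -0.00093738,  0.00117566,
       -0.00168844]), 'effort': array([ 2.25695316e-03, -3.41256917e+01, -3.03301656e+01,  7.19034858e-02,
        3.05556308e-02, -9.49158243e-05]), 'tool_pos': array([5.49534354e-01, 3.50909146e-05, 2.21426503e-01]), 'ee_rot': array([ 7.07102254e-01,  7.07110600e-01, -6.41641594e-04, -7.67795419e-04]), 'contact_force': array([-0.36262956,  0.14868832, -0.54083777]), 'wrist_torque': array([-0.01552025, -0.01284446, -0.04755522]), 'finger_force': 0.0, 'width': 0.09410895015321208}
```

View pics/scene0.png

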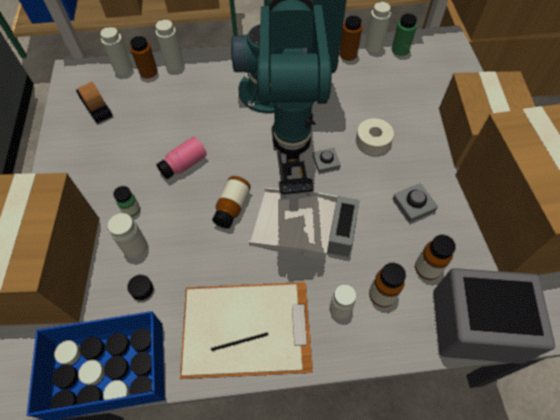

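View pics/side0.png

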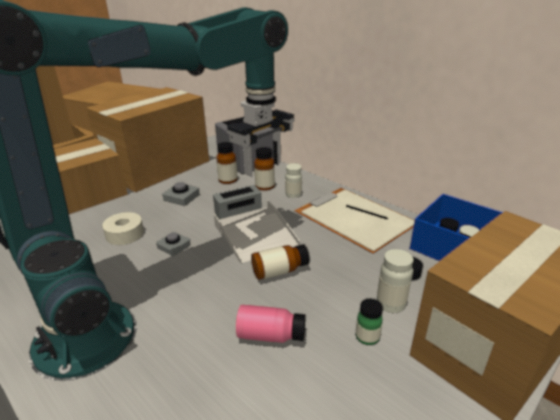

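The scene view shows the amber bottle at (233,200), with its cap at the lower end, at the foot of the ramp (centre 290,220). The reader is at (344,225). A pink look-alike lies at (183,157). There are two trigger boxes, at (415,200) and (327,158), and the first looks larger. I'll measure all of these and enlarge that area.

Run:
```python
from h import *
z=np.load('scene0.npz');p,P=z['p'],z['P']
hsv=cv2.cvtColor(p,cv2.COLOR_RGB2HSV)
def win(u0,v0,u1,v1,zl,zh):
    m=np.zeros(p.shape[:2],bool);m[v0:v1,u0:u1]=1
    return m&(P[...,2]>zl)&(P[...,2]<zh)
def rect(n,m):
    q=P[m]; r=cv2.minAreaRect((q[:,:2]*1000).astype(np.float32)); print(n,m.sum(),'rect',np.round(r[0]),np.round(r[1]),round(r[2],1),'z med',np.round(np.percentile(q[:,2],[5,50,95]),3)); return q
rect('reader top',win(325,190,362,260,.066,.085))
rect('bigbox',win(385,175,440,225,.022,.037)); rect('bigbutton',win(385,175,440,225,.045,.06))
rect('smallbox',win(312,145,342,175,.015,.04)); rect('smallbtn',win(312,145,342,175,.04,.06))
q=rect('bottle>45mm',win(208,165,256,232,.045,.09))
q=rect('bottle>12',win(208,165,256,232,.012,.09))
bt=win(208,165,256,232,.062,.09); q=P[bt]; c=q.mean(0); w,V=np.linalg.eigh(np.cov(q[:,:2].T)); print('bottle ridge',c,V[:,1],np.degrees(np.arctan2(V[1,1],V[0,1])))
# ramp plate: fit plane
for n,(a,b,c_,d_) in {'plate':(262,200,318,240)}.items():
    m=win(a,b,c_,d_,.004,.03);q=P[m];A=np.c_[q[:,:2],np.ones(len(q))];s=np.linalg.lstsq(A,q[:,2],rcond=None)[0];print('plate slope',s,np.degrees(np.arctan(np.hypot(*s[:2]))),'dir',np.degrees(np.arctan2(s[1],s[0])))
rect('pink',win(150,130,212,182,.045,.09))
big=cv2.resize(p[120:265,150:450],None,fx=2.6,fy=2.6,interpolation=cv2.INTER_CUBIC);cv2.imwrite('pics/crop1.png',big[...,::-1])
```

```text
reader top 1093 rect [568. 141.] [ 60. 143.] 70.4 z med [0.072 0.076 0.079]
bigbox 634 rect [506. 361.] [91. 93.] 18.2 z med [0.025 0.03  0.034]
bigbutton 161 rect [506. 360.] [49. 40.] 85.5 z med [0.046 0.052 0.055]
smallbox 419 rect [326. 139.] [71. 69.] 6.7 z med [0.018 0.024 0.038]
smallbtn 31 rect [326. 139.] [24. 21.] 45.8 z med [0.04  0.041 0.045]
bottle>45mm 1040 rect [ 456. -152.] [ 68. 141.] 65.2 z med [0.048 0.063 0.071]
bottle>12 1233 rect [ 456. -153.] [ 69. 142.] 64.4 z med [0.031 0.061 0.071]
bottle ridge [ 0.44633528 -0.1481155   0.06715834] [-0.89988823  0.4361206 ] 154.1433791961175
plate slope [ 0.04694192  0.14635868 -0.00878084] 8.738112375949935 dir 72.21728894500858
pink 874 rect [ 288. -288.] [ 66. 140.] 35.0 z med [0.047 0.063 0.071]
```

View pics/crop1.png

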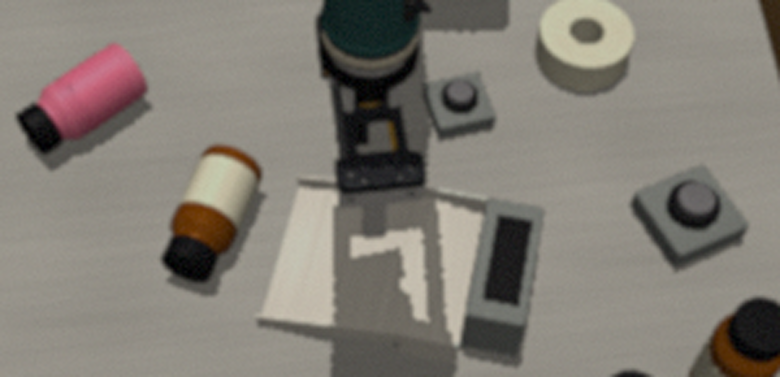

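There are two trigger boxes. The one at (415,200) measures 91×93 mm with its top at 30 mm and its button at 52 mm, so it is the larger and the one for the job. The one at (327,158) is about 70 mm and is a decoy. The amber bottle is at (233,200), while the pink one at (183,157) is to be left alone, and the crop confirms both.

From the reader, the ramp's uphill direction is 70.4° in world, with its origin at about (0.539, 0.058). The bottle lies at ramp x=-0.226, y=+0.007, about 5.5° off square. I'll turn the tool so its x axis points uphill and go behind the bottle, using both half-open fingers as a straight pusher.

>>> {"method": "step_arm", "body": {"deltas": [0,0,0.98,0,0,0,0.6,0,0,0.98,0,0,0,0.6,0,0,0.98,0,0,0,0.6,0,0,0.98,0,0,0,0.6,0,0,0.98,0,0,0,0.6,0,0,0,-1,-0.24,0,0.6,0,0,0,-1,-0.24,0,0.6,0,0,0,-1,-0.24,0,0.6]}}

```text
t: 1.1
tool_pos: [0.5152, -0.0532, 0.2225]
ee_rot: [0.817, 0.576, -0.0, 0.0]
contact_force: [-0.2, -0.1, 0.0]
width: 0.0562
finger_force: 0.0
```

>>> {"method": "step_arm", "body": {"deltas": [0,0,0,-1,-0.24,0,0.6,0,0,0,-1,-0.24,0,0.6,0,0,0,-1,-0.24,0,0.6,0,0,0,-1,-0.24,0,0.6,0,0,0,-1,-0.24,0,0.6,0,0,0,-1,-0.24,0,0.6,0,0,0,-1,-0.24,0,0.6,0,0,0,-1,-0.24,0,0.6]}}

```text
t: 2.1
tool_pos: [0.4251, -0.1909, 0.2227]
ee_rot: [0.817, 0.576, 0.0, 0.0]
contact_force: [-0.8, -0.6, 0.4]
width: 0.0564
finger_force: 0.0
```

>>> {"method": "step_arm", "body": {"deltas": [0,0,0,-1,-0.2,0,0.6,0,0,0,0,0,0,0.6]}}

```text
t: 2.35
tool_pos: [0.4148, -0.2083, 0.2226]
ee_rot: [0.818, 0.575, 0.0, 0.0]
contact_force: [0.3, 0.4, 0.2]
width: 0.0563
finger_force: 0.0
```

```bash
cat >> h.py <<'E'
A=np.radians(70.4);U=np.array([np.cos(A),np.sin(A)]);V=np.array([-U[1],U[0]])
O=np.array([.568,.141])-.088*U
def ramp(p): p=np.asarray(p); return np.round([(p[:2]-O)@U,(p[:2]-O)@V,p[2]],4)
def bottle(box):
    p,d,i=grab('scene');P=cloud(d,i);u0,v0,u1,v1=box
    m=np.zeros(d.shape,bool);m[v0:v1,u0:u1]=1
    return p,P,m
E
python3 - <<'E'
from h import *
s=manip.observe();print(s['t'],s['tool_pos'],ramp(s['tool_pos']),s['ee_rot'],s['width'])
p,P,m=bottle((200,160,262,238))
cv2.imwrite('pics/s1.png',p[...,::-1])
q=P[m&(P[...,2]>.02)&(P[...,2]<.08)]; r=cv2.minAreaRect((q[:,:2]*1000).astype(np.float32));print(r,ramp(np.r_[np.array(r[0])/1000,0]))
# cleaner reader edge direction and ramp frame: reader front face
mm=np.zeros(m.shape,bool);mm[190:260,322:365]=1;q=P[mm&(P[...,2]>.066)&(P[...,2]<.085)];print(cv2.minAreaRect((q[:,:2]*1000).astype(np.float32)),ramp(q.mean(0)))
# plate and crest
mm=np.zeros(m.shape,bool);mm[195:245,255:335]=1
q=P[mm];R=np.c_[(q[:,:2]-O)@U,(q[:,:2]-O)@V,q[:,2]];k=(abs(R[:,1])<.07)&(R[:,2]<.035)
for a in range(-170,50,20):
    kk=k&(abs(R[:,0]-a/1000)<.01);print(a,kk.sum(),np.round(np.median(R[kk,2]),4) if kk.any() else '',end='; ')
E
```

```text
2.35 [ 0.41476219 -0.20832708  0.22262448] [-0.2925  0.0272  0.2226] [8.18045351e-01 5.75153685e-01 6.13732851e-05 1.93105852e-04] 0.0562737575702743
((455.53875732421875, -153.35574340820312), (69.40654754638672, 142.59315490722656), 64.50982666015625) [-0.227   0.0072  0.    ]
((569.3421020507812, 140.5877227783203), (59.798423767089844, 141.0240478515625), 70.4096908569336) [ 0.0881 -0.005   0.0756]
-170 50 0.0007; -150 209 0.0007; -130 296 0.0038; -110 303 0.0072; -90 307 0.011; -70 305 0.0143; -50 309 0.0181; -30 320 0.0213; -10 321 0.0248; 10 324 0.0247; 30 304 0.0214;
```

View pics/s1.png

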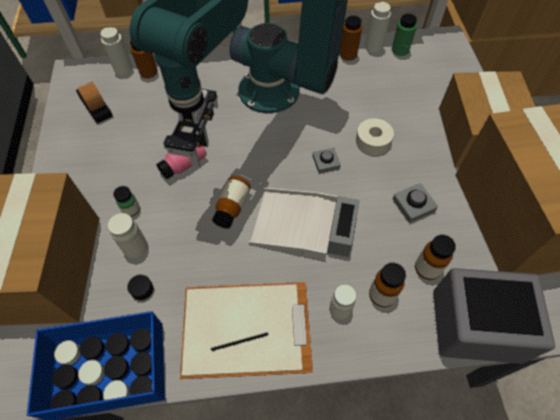

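This view shows the gripper behind the bottle at (190,130). The bottle is untouched at (233,200) and the ramp is fully visible. Its crest and plate heights agree with my ramp frame. I'll descend until the tips stand 15 mm above the table.

>>> {"method": "step_arm", "body": {"deltas": [0,0,0,0,0,1,0.6,0,0,0,0,0,1,0.6,0,0,0,0,0,1,0.6,0,0,0,0,0,1,0.6,0,0,0,0,0,1,0.6,0,0,0,0,0,1,0.6,0,0,0,0,0,1,0.6,0,0,0,0,0,1,0.6]}}

```text
t: 3.4
tool_pos: [0.4163, -0.2064, 0.062]
ee_rot: [0.817, 0.577, 0.0, 0.0]
contact_force: [-0.4, -0.2, -0.3]
width: 0.0564
finger_force: 0.0
```

>>> {"method": "step_arm", "body": {"deltas": [0,0,0,0,0,1,0.6,0,0,0,0,0,0.5,0.6,0,0,0,0.2,0,0,0.6,0,0,0,0.2,0,0,0.6,0,0,0,0.2,0,0,0.6,0,0,0,0.2,0,0,0.6,0,0,0,0.2,0,0,0.6,0,0,0,0.2,0,0,0.6]}}

```text
t: 4.4
tool_pos: [0.4242, -0.1842, 0.0326]
ee_rot: [0.817, 0.576, 0.0, 0.0]
contact_force: [0.5, 0.0, -0.9]
width: 0.0564
finger_force: 0.1
```

>>> {"method": "step_arm", "body": {"deltas": [0,0,0,0.2,0,-0.02,0.6,0,0,0,0.2,0,-0.02,0.6,0,0,0,0.2,0,-0.02,0.6,0,0,0,0.2,0,-0.02,0.6,0,0,0,0.2,0,-0.02,0.6,0,0,0,0.2,0,-0.02,0.6,0,0,0,0.2,0,-0.02,0.6,0,0,0,0.2,0,-0.02,0.6]}}

```text
t: 5.4
tool_pos: [0.4349, -0.154, 0.0357]
ee_rot: [0.817, 0.576, 0.0, 0.0]
contact_force: [-0.3, -0.7, -0.8]
width: 0.0559
finger_force: 0.1
```

```bash
cat >> h.py <<'E'
def track(lo,hi,name):
    "bottle footprint: amber/white/black points high above plate between ramp x lo..hi"
    s=manip.observe();print(s['t'],ramp(s['tool_pos']),s['width'],s['contact_force'])
    p,d,i=grab('scene');P=cloud(d,i);cv2.imwrite(f'pics/{name}.png',p[...,::-1])
    R=np.stack([(P[...,:2]-O)@U,(P[...,:2]-O)@V,P[...,2]],-1)
    plate=np.clip((R[...,0]+.15)*.176,0,.026); plate=np.where(R[...,0]>0,.026-.176*R[...,0],plate)
    h=R[...,2]-plate
    m=(R[...,0]>lo)&(R[...,0]<hi)&(abs(R[...,1])<.085)&(h>.03)&(h<.08)&(d>0)
    m=cv2.morphologyEx(m.astype(np.uint8),cv2.MORPH_OPEN,np.ones((3,3)))>0
    q=R[m];r=cv2.minAreaRect((q[:,:2]*1000).astype(np.float32));print('bottle ramp-frame',np.round(r[0],1),np.round(r[1],1),round(r[2],1),'top',np.percentile(q[:,2],98))
E
python3 - <<'E'
from h import *
x=manip.observe(); t=ramp(x['tool_pos'])[0]
track(t+.006,t+.14,'s2')
E
```

```text
5.4 [-0.2346  0.0264  0.0357] 0.05586384162727593 [-0.25187219 -0.69307528 -0.82421883]
bottle ramp-frame [-189.     4.8] [143.6  73.5] 83.5 top 0.07191344033285212
```

The bottle is rolling ahead of the fingers, still about 6° off square, and only the cap-side finger is touching it. I'll push on up to the slope, where gravity will press it against both fingers.

>>> {"method": "step_arm", "body": {"deltas": [0,0,0,0.2,0,-0.02,0.6,0,0,0,0.2,0,-0.02,0.6,0,0,0,0.2,0,-0.02,0.6,0,0,0,0.2,0,-0.02,0.6,0,0,0,0.2,0,-0.02,0.6,0,0,0,0.2,0,-0.02,0.6,0,0,0,0.2,0,-0.02,0.6,0,0,0,0.2,0,-0.02,0.6]}}

```text
t: 6.45
tool_pos: [0.4456, -0.124, 0.039]
ee_rot: [0.817, 0.576, -0.0, 0.0]
contact_force: [0.3, -0.6, 0.2]
width: 0.0562
finger_force: 0.3
```

>>> {"method": "step_arm", "body": {"deltas": [0,0,0,0.2,0,-0.02,0.6,0,0,0,0.2,0,-0.02,0.6,0,0,0,0.2,0,-0.02,0.6,0,0,0,0.2,0,-0.02,0.6,0,0,0,0.2,0,-0.02,0.6,0,0,0,0.2,0,-0.02,0.6,0,0,0,0.2,0,-0.02,0.6,0,0,0,0.2,0,-0.02,0.6]}}

```text
t: 7.45
tool_pos: [0.4563, -0.0937, 0.042]
ee_rot: [0.817, 0.576, -0.0, -0.0]
contact_force: [-1.6, -1.4, 0.6]
width: 0.056
finger_force: 1.2
```

Run:
```python
from h import *
x=manip.observe(); t=ramp(x['tool_pos'])[0]
track(t+.006,t+.14,'s3')
```

```text
7.45 [-0.1706  0.0265  0.042 ] 0.055972638226496514 [-1.64198573 -1.42287507  0.64084358]
bottle ramp-frame [-125.8   -0.3] [144.   70.5] 87.6 top 0.07690342141987756
```

View pics/s3.png

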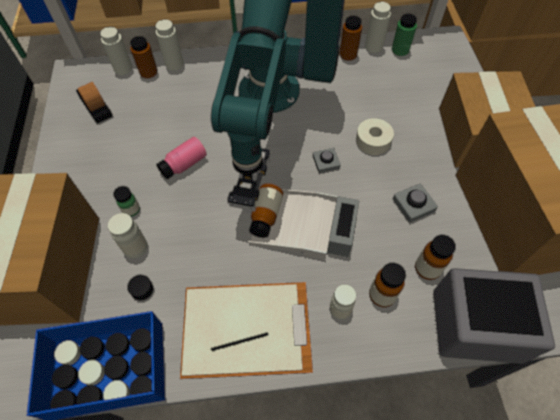

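The picture shows the bottle at (266,208) on the ramp's foot, now within 2.4° of square and centred between the cheeks (y≈0). I'll keep pushing.

>>> {"method": "step_arm", "body": {"deltas": [0,0,0,0.2,0,-0.025,0.6,0,0,0,0.2,0,-0.025,0.6,0,0,0,0.2,0,-0.025,0.6,0,0,0,0.2,0,-0.025,0.6,0,0,0,0.2,0,-0.025,0.6,0,0,0,0.2,0,-0.025,0.6,0,0,0,0.2,0,-0.025,0.6,0,0,0,0.2,0,-0.025,0.6]}}

```text
t: 8.5
tool_pos: [0.4671, -0.0636, 0.0461]
ee_rot: [0.817, 0.576, 0.0, 0.0]
contact_force: [-0.8, -1.8, 2.0]
width: 0.0566
finger_force: 1.1
```

>>> {"method": "step_arm", "body": {"deltas": [0,0,0,0.2,0,-0.025,0.6,0,0,0,0.2,0,-0.025,0.6,0,0,0,0.2,0,-0.025,0.6,0,0,0,0.2,0,-0.025,0.6,0,0,0,0.2,0,-0.025,0.6,0,0,0,0.2,0,-0.025,0.6,0,0,0,0.2,0,-0.025,0.6,0,0,0,0.2,0,-0.025,0.6]}}

```text
t: 9.5
tool_pos: [0.4778, -0.0335, 0.0501]
ee_rot: [0.817, 0.576, 0.0, 0.0]
contact_force: [-0.1, -2.0, 1.0]
width: 0.0564
finger_force: 1.1
```

Run:
```python
from h import *
x=manip.observe(); t=ramp(x['tool_pos'])[0]
track(t+.006,min(t+.14,.05),'s4')
```

```text
9.5 [-0.1066  0.0264  0.0501] 0.056380987156313546 [-0.07969585 -2.02275155  1.01106054]
bottle ramp-frame [-63.4  -2.4] [141.8  74.1] 89.3 top 0.08826403651545942
```

The bottle is square and at ramp x=-63 mm. I'll carry on and slow down near the crest.

>>> {"method": "step_arm", "body": {"deltas": [0,0,0,0.2,0,-0.025,0.6,0,0,0,0.2,0,-0.025,0.6,0,0,0,0.2,0,-0.025,0.6,0,0,0,0.2,0,-0.025,0.6,0,0,0,0.2,0,-0.025,0.6,0,0,0,0.2,0,-0.025,0.6,0,0,0,0.2,0,-0.025,0.6,0,0,0,0.2,0,-0.025,0.6]}}

```text
t: 10.55
tool_pos: [0.4885, -0.0033, 0.0541]
ee_rot: [0.817, 0.576, -0.0, -0.0]
contact_force: [-0.7, -3.6, 3.5]
width: 0.0563
finger_force: 2.2
```

>>> {"method": "step_arm", "body": {"deltas": [0,0,0,0.2,0,-0.025,0.6,0,0,0,0.2,0,-0.025,0.6,0,0,0,0.2,0,-0.025,0.6,0,0,0,0.2,0,-0.025,0.6,0,0,0,0.1,0,0,0.6,0,0,0,0.1,0,0,0.6,0,0,0,0.1,0,0,0.6,0,0,0,0.1,0,0,0.6]}}

```text
t: 11.55
tool_pos: [0.4965, 0.0192, 0.0561]
ee_rot: [0.817, 0.576, 0.0, -0.0]
contact_force: [-1.9, -3.7, 3.6]
width: 0.0566
finger_force: 2.0
```

>>> {"method": "step_arm", "body": {"deltas": [0,0,0,0.1,0,0,0.6,0,0,0,0.1,0,0,0.6,0,0,0,0.1,0,0,0.6,0,0,0,0.1,0,0,0.6,0,0,0,0.1,0,0,0.6,0,0,0,0.1,0,0,0.6]}}

```text
t: 12.3
tool_pos: [0.5006, 0.0306, 0.056]
ee_rot: [0.817, 0.576, 0.0, -0.0]
contact_force: [0.0, -0.4, 0.5]
width: 0.0563
finger_force: 0.0
```

Run:
```python
from h import *
x=manip.observe(); t=ramp(x['tool_pos'])[0]
track(t+.006,.055,'s5')
```

```text
12.3 [-0.0386  0.0265  0.056 ] 0.0562981522103795 [ 0.0075862  -0.42654254  0.45681179]
bottle ramp-frame [21.7 -1.9] [ 66.5 141.9] 0.2 top 0.09521523560053417
```

The bottle crossed the crest and lies at ramp x≈22, y≈-2, and 0° off square, with its top at 95 mm (93 expected), so it is in the seat. I'll back off, rise and shut the fingers, then check the neighbours of the trigger box.

>>> {"method": "step_arm", "body": {"deltas": [0,0,0,-0.5,0,0,0.6,0,0,0,-0.5,0,-0.2,0.6,0,0,0,0,0,-1,0.3,0,0,0,0,0,-1,0,0,0,0,0,0,-1,0,0,0,0,0,0,-1,0,0,0,0,0,0,-1,0,0,0,0,0,0,-1,0], "force": 10}}

```text
t: 13.35
tool_pos: [0.4935, 0.0107, 0.1811]
ee_rot: [0.817, 0.576, 0.0, 0.0]
contact_force: [0.1, -0.6, -0.0]
width: 0.0013
finger_force: 0.0
```

>>> {"method": "step_arm", "body": {"deltas": [0,0,0,0,0,-1,0,0,0,0,0,0,-1,0,0,0,0,0,0,-0.5,0]}}

```text
t: 13.72
tool_pos: [0.494, 0.0108, 0.2317]
ee_rot: [0.817, 0.576, 0.001, 0.001]
contact_force: [0.1, 0.3, -0.5]
width: 0.0002
finger_force: 0.0
```

Run:
```python
from h import *
track(-.03,.055,'s6')
z=np.load('scene0.npz');P=z['P']
for n,(u0,v0,u1,v1) in {'a1':(415,228,462,285),'a2':(368,258,410,310),'w':(328,280,360,325)}.items():
    q=P[v0:v1,u0:u1].reshape(-1,3);zt=np.percentile(q[:,2],98);k=q[q[:,2]>zt-.01];print(n,zt,k.mean(0))
    k=k.mean(0)[:2]-np.array([.506,.36]);print(' from trigger along tool x,y',k@U,-(k@V))
s=manip.observe();d=np.array([.506,.3605])-s['tool_pos'][:2];print(s['tool_pos'],s['width'],'to trigger: dx,dy',d@U,-(d@V))
```

```text
13.725 [-0.0595  0.026   0.2317] 0.00019603836685724228 [ 0.146271    0.25410184 -0.48256613]
bottle ramp-frame [21.5 -1.3] [ 66.8 142.5] 0.2 top 0.09485435956078046
a1 0.15056454588860288 [0.76961109 0.32760243 0.18427518]
 from trigger along tool x,y 0.05790837853035005 0.25920460652421823
a2 0.14143083087546168 [0.76112003 0.2065108  0.15115245]
 from trigger along tool x,y -0.05901522839380179 0.29182592292690696
w 0.10765444152622654 [0.79211096 0.09175431 0.13652754]
 from trigger along tool x,y -0.1567264746484544 0.3595164023229318
[0.49443885 0.01087031 0.23255329] 0.00030354057395392425 to trigger: dx,dy 0.33324946103871167 -0.10639255957746883
```

View pics/s6.png

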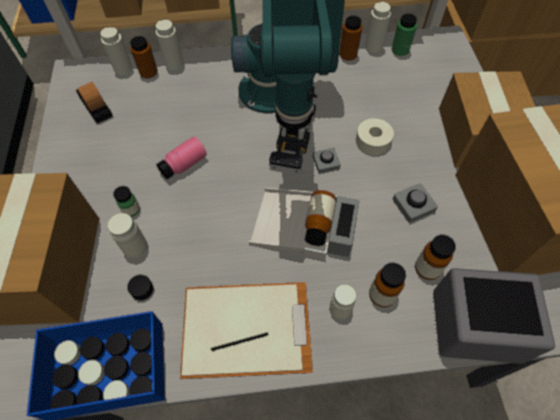

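The bottle lies against the reader at (320,217) and everything else is unmoved. The amber bottles stand over 25 cm from the trigger, well clear of the gripper's 88 mm half-width. Next I'll move over the trigger, first checking how far away the cardboard boxes are.

Run:
```python
from h import *
P=np.load('scene0.npz')['P']; m=(P[...,2]>.08)&(P[...,1]>.25)&(P[...,0]>.1)&(P[...,0]<.8)
q=P[m];d=np.hypot(q[:,0]-.506,q[:,1]-.3605);j=d.argsort()[:200:40];print(q[j],d[j])
```

```text
[[0.50117264 0.51177698 0.25296775]
 [0.5080674  0.51465862 0.22308715]
 [0.48658337 0.51379657 0.08749083]
 [0.48587291 0.5141218  0.23802208]
 [0.49255712 0.51510529 0.10035556]] [0.15135398 0.15417248 0.15452134 0.15493469 0.15518862]
```

>>> {"method": "step_arm", "body": {"deltas": [0,0,0,1,-0.3,0,0,0,0,0,1,-0.3,0,0,0,0,0,1,-0.3,0,0,0,0,0,1,-0.3,0,0,0,0,0,1,-0.3,0,0,0,0,0,1,-0.3,0,0,0,0,0,1,-0.3,0,0,0,0,0,1,-0.3,0,0]}}

```text
t: 14.78
tool_pos: [0.5019, 0.1786, 0.2292]
ee_rot: [0.817, 0.576, -0.001, -0.0]
contact_force: [0.7, -0.1, 0.3]
width: 0.0003
finger_force: 0.0
```

>>> {"method": "step_arm", "body": {"deltas": [0,0,0,1,-0.36,0,0,0,0,0,1,-0.36,0,0,0,0,0,1,-0.36,0,0,0,0,0,1,-0.36,0,0,0,0,0,1,-0.36,0,0,0,0,0,1,-0.36,0,0,0,0,0,1,-0.36,0,0,0,0,0,1,-0.36,0,0]}}

```text
t: 15.78
tool_pos: [0.5017, 0.3499, 0.2301]
ee_rot: [0.817, 0.576, 0.0, 0.0]
contact_force: [-0.9, -0.5, -0.3]
width: 0.0003
finger_force: 0.0
```

>>> {"method": "step_arm", "body": {"deltas": [0,0,0,0.65,-0.05,0,0,0,0,0,0,0,0.5,0,0,0,0,0,0,1,0,0,0,0,0,0,1,0,0,0,0,0,0,1,0,0,0,0,0,0,1,0,0,0,0,0,0,1,0,0,0,0,0,0,0,0]}}

```text
t: 16.77
tool_pos: [0.5038, 0.3594, 0.1173]
ee_rot: [0.817, 0.576, -0.003, -0.0]
contact_force: [-0.3, -0.2, -1.0]
width: 0.0007
finger_force: 0.0
```

Run:
```python
from h import *
s=manip.observe();d=np.array([.506,.3605])-s['tool_pos'][:2];print(s['tool_pos'],'to trigger: dx,dy',d@U,-(d@V),s['contact_force'])
p,d,i=grab('side');cv2.imwrite('pics/s7.png',cv2.resize(p[90:270,80:340],None,fx=3,fy=3)[...,::-1])
```

```text
[0.50384414 0.35937261 0.11725958] to trigger: dx,dy 0.0017852543264734182 0.0016527539955233713 [-0.26665987 -0.24548779 -0.95679323]
```

View pics/s7.png

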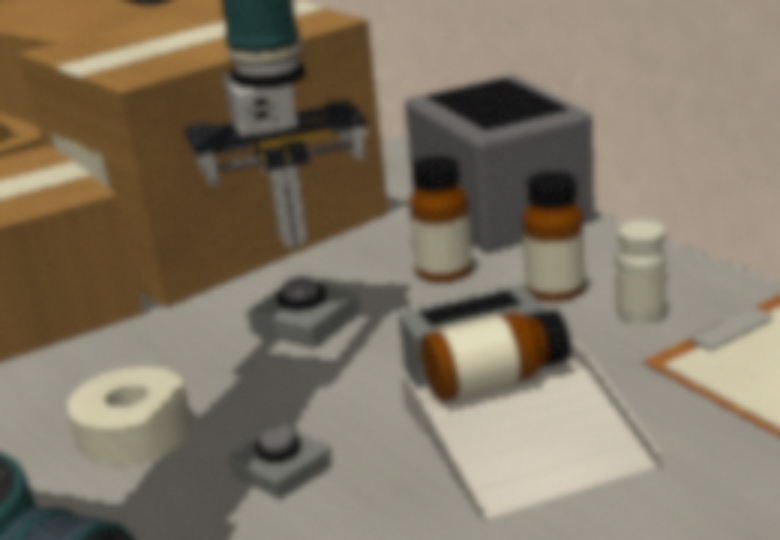

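The shut fingertips (290,243 in the crop) stand straight above the larger box's button (302,293), within 2 mm, and the bottle stays in its seat at (495,355). Now I'll press down gently.

>>> {"method": "step_arm", "body": {"deltas": [0,0,0,0.1,0.1,0.9,0,0,0,0,0,0,0.8,0,0,0,0,0,0,0.4,0,0,0,0,0,0,0.2,0,0,0,0,0,0,0.15,0,0,0,0,0,0,0.15,0,0,0,0,0,0,0.1,0,0,0,0,0,0,0,0]}}

```text
t: 17.82
tool_pos: [0.508, 0.3624, 0.0668]
ee_rot: [0.817, 0.576, 0.001, 0.0]
contact_force: [-0.2, -1.1, 3.0]
width: 0.0005
finger_force: 1.4
```

>>> {"method": "step_arm", "body": {"deltas": [0,0,0,0,0,0.1,0,0,0,0,0,0,0.1,0,0,0,0,0,0,0,0]}}

```text
t: 18.2
tool_pos: [0.508, 0.3624, 0.0633]
ee_rot: [0.817, 0.576, 0.001, 0.0]
contact_force: [-1.0, -0.7, 6.8]
width: 0.0006
finger_force: 3.2
```

>>> {"method": "step_arm", "body": {"deltas": [0,0,0,0,0,0.1,0,0,0,0,0,0,0.1,0,0,0,0,0,0,0,0]}}

```text
t: 18.58
tool_pos: [0.5081, 0.3625, 0.063]
ee_rot: [0.817, 0.576, 0.001, 0.0]
contact_force: [-6.2, -3.3, 18.3]
width: 0.0007
finger_force: 9.4
```

The force rose to 18 N with no further travel, at a TCP height of 63 mm (tips at 46 mm), so the button is fully down. I'll release it and rise.

>>> {"method": "step_arm", "body": {"deltas": [0,0,0,0,0,-0.5,0,0,0,0,0,0,-1,0,0,0,0,0,0,-1,0,0,0,0,0,0,-1,0,0,0,0,0,0,-1,0,0,0,0,0,0,-1,0,0,0,0,0,0,0,0,0,0,0,0,0,0,0]}}

```text
t: 19.58
tool_pos: [0.5074, 0.362, 0.1675]
ee_rot: [0.817, 0.576, -0.0, -0.0]
contact_force: [-0.5, -0.3, 0.1]
width: 0.0006
finger_force: 0.0
```

Run:
```python
from h import *
track(-.03,.055,'s8'); print(manip.finish_job())
```

```text
19.575 [0.2759 0.1312 0.1675] 0.0006112165551104916 [-0.49056032 -0.29528995  0.1036686 ]
bottle ramp-frame [21.6 -1.4] [ 66.7 142.3] 0.2 top 0.09509410884679115
the job is handed in; nothing more can be done
None
```

I rolled the bottle into its seat, pressed the larger box's trigger button fully down and released it, then handed the job in at about 20 s; the hand-in gave no verdict, but the last measurement showed the bottle still in its seat.

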